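# Tip a dry-fitted pane out of a lantern and wet it for cleaning

## Robot

A 7-joint arm with a two-finger parallel gripper is mounted at the origin on the work surface. World frame = base frame: x ahead of the robot, y to its left, z up, the work surface at z = 0. Lengths are in m, angles in rad, forces in N, time in s.
With the tool pointing down it reaches from about 0.425 to 1.025 m from the base axis. Payload 3.6 kg.
Tool frame: the origin (TCP) lies midway between the tips of the shut fingers; the grasp point (between the pads) lies 19 mm behind it; z points along the fingers, y is the line along which they close (so a half turn about z gives the same grasp; the last joint's range is limited). The gripper opens to 85 mm and grips with 20 to 120 N. Pads are 22 mm wide; open, the fingers measure 114 mm over their backs; the gripper's body (76 mm by 85 mm) begins 54 mm behind the grasp point. The pads swing forward as they close: fully open they stand 13 mm farther back than shut.
Start: joints at [-1.224, 0.591, 0.048, 1.609, -0.033, 0.943, -0.034], TCP at [0.309, 0.656, 0.231] pointing down, gripper open.
Joint ranges: [-2.69, 2.69], [-0.47, 2.24], [-1.27, 1.36], [0.19, 2.51], [-1.53, 4.68], [0.08, 2.07], [-3.09, 3.09]. Speed limits (rad/s): [2.57, 2.57, 3.14, 3.14, 3.14, 3.14, 3.14].

## Interface

Orientations are given as a unit quaternion [x, y, z, w].
In Python, from workcell import status, read_camera, camera_model, order, nets gives the robot as it stands. The module is installed in compiled form; this text tells all that it offers.
- The arm moves only by the tool apply_moves, never from a script. Its argument "deltas" is a list of rows, each an object of numbers: "x", "y", "z": the shift along the world's x, y, z in mm; "ax", "ay", "az": the turn, a rotation vector about the world's x, y, z in rad; "grip": the gripper command: -1 is shut, 1 is fully open, values between are in proportion. A call has 1 to 5 rows; each row is the pose to reach, as a shift and turn from the pose commanded when the call began; what a row does not reach only later rows make up. A row lasts 1/8 s, in which the tool goes at most 62.5 mm and 10.7 degrees, less where a joint would pass 70% of its speed; a pose out of reach is approached as far as the arm can. A call with a gripper value outside its range is refused whole. The fingers move at their own pace and stop on an object; "newtons" is the grip in N (left out, the last holds). Time passes only in rows, so rows that repeat a pose let the fingers close. It gives the time, the measured TCP pose, the force, the opening and the grip force at its end, in the units of the state.
- status.read_state(): the state, without advancing time (a new reading comes with each control period).
- read_camera(name): name is "scene" or "top" or "wrist"; returns the picture (480x640x3 uint8, blue, green, red); there is no depth.
- camera_model(name): a dict with "fov_y" (degrees; the focal length in pixels is half the picture's height over the tangent of half this angle, whatever the lens; pixels are square), "cx", "cy" (the principal point, pixels), "world_to_cam" (4x4, takes a point from world to camera coordinates). Camera axes: x right, y down, z forward; pixel columns grow to the right and rows downward; lengths in m; the calibration is good to about 2 mm. A picture is of the moment at which its call begins: read the wrist's pose just before it. camera_model takes no time and is no camera call; for the wrist camera it gives the pose at the moment of the call.
- order.hand_in(): hands the job in; it is judged then, once.
Trained networks look in the newest picture that a camera, given by its name, has taken for a name from the list of things; names that differ only in an ending like _2 or _b are one class to them, and where a whole thing is asked for, a point or a joint stands for the part that bears it (a point fixed in the world has none). Each returns a list of dicts, best first, with "score" (0 to 1); they miss things now and then, are a little off and sometimes report something else, mostly with a low value. They report only what shows in the picture. A call takes as long as a camera call.
- nets.boxes_of(camera, query): "location" ([x, y, z] in m, in the coordinates of the camera as it stood for that picture, good to about 4 mm: the middle of the surface that is visible of it).
- nets.outline_of(camera, query): "pixels" (480x640 bool, what is visible of it).
- nets.mark_of(camera, query): "location" ([x, y, z] in m, in the coordinates of the camera as it stood for that picture, good to about 4 mm: a listed point, or the origin of a listed thing).
The state is a dict: "t": time; "joint_pos": joint angles; "joint_vel": joint speeds; "joint_torque": joint torques, N m; "tcp_pos": TCP position; "eef_rot": TCP orientation; "wrist_force": force on the tool from outside, world axes, zero at the start; "ft_torque": the same for the moment, N m; "finger_gap": finger opening in m; "gripper_force": force on a finger pad.
Only numpy, scipy, OpenCV 4.12 (cv2) and the standard library are available. Lean on these libraries where they do the work, as an engineer would, in place of code of your own. Each camera call takes 0.05 s, during which the arm holds its last target. There are 200 camera calls.

## Task

The white glass pane in the upper face of the lantern is only dry-fitted and lies flush, with nothing to take hold of: gently press its roof end down and work it in under the roof lip until its base end stands up clear of the frame. Then take the pane out without dropping it and without letting it touch the bench, and lay it flat in the drip tray. Finally press the cap of the spray bottle right down and let it spring back up; leave the paint tin, hammer and wrench where they are.

Things in the scene. Friction and masses are not known exactly. Their poses are not given: they have to be found in the camera images.
- lantern: Wine-red slim wall lantern on its side in a wooden cradle screwed to the bench. Origin on the bench under the middle of its upper face; x along it towards the pyramid roof, z up. Body 91 mm wide, x -106 to 106 mm. Upper face at z = 114 mm: two 14 mm bars along x, opening x -91.5 to 91.5, y -31.5 to 31.5 mm. The roof flange (x 104.5 to 110.5) stands 20 mm above the face, the base plate (x -112 to -106) 7 mm.
- ledge_end (a point): Lantern point x = 18, y = 0, z = 109 mm. The pane lies on two ledges, 8 mm wide, tops at z = 109 mm, along both long sides of the opening; they run from the base end only to this x. Beyond, towards the roof, nothing is under the pane: pressing it there tips it about the ledge ends. Glass slides easily on the lantern (friction about 0.2), less so under a fingertip.
- channel (a point): Lantern point x = 91.5, y = 0, z = 100 mm: inner lower edge of the upper lip of a channel across the roof end. The lip covers x 91.5 to 104.5; a lower lip (top z = 87 mm) stops the pressed-down end; the back is x = 104.5 mm. So pressed down, the pane can slide up to 14 mm into the channel; let go, it stays caught under the upper lip, propped at 11 to 15 degrees, base end 12 to 20 mm above the face.
- pane: Flat pane of white opal glass, loose, 180 mm long (x), 60 mm wide (y), 5 mm thick, about 0.135 kg (varies). Origin at the centre of its underside; x towards its roof end, z up. At the start it lies in the lantern's upper face, its top flush with the bars, 1.5 mm play all round. Glass: pressing it on the lantern with more than 40 N breaks it.
- pane_roof_end (a point): Middle of the pane's end edge that is at the roof at the start (pane x = +90 mm, half its thickness up).
- pane_base_end (a point): Middle of the pane's other end edge (pane x = -90 mm, half its thickness up).
- cleaning_board: Wooden board 245 x 280 x 12 mm screwed to the bench, carrying a dark steel drip tray and, in a bracket beside one long side of the tray, a small white finger-spray bottle 46 mm in diameter. Origin on the bench under the middle of the tray; x from the tray to the bottle, y along the tray, z up. The bottle stands at x = 118 mm, y = 0.
- tray_floor (a point): Centre of the drip tray's inner floor, 16 mm above the bench. Inside, the tray is 142 mm (board x) by 224 mm (board y); its walls are 4 mm thick and 10 mm high above the floor.
- spray_cap (a joint): Travel of the spray bottle's sprung cap: 0 up, 0.006 m right down; it takes 2.7 N to start and about 8 N right down, and springs back.
- spray_top (a point): Centre of the cap's flat top (28 mm diameter), 148 mm above the bench when up.
- paint_tin: Blue paint tin, 88 mm diameter, 108 mm high, loose; origin at the centre of its underside. To be left alone.
- hammer: Hammer with a wooden handle, 240 mm long, lying on the bench, loose; origin under its middle. To be left alone.
- wrench: Wrench lying on the bench, loose; origin under its middle. To be left alone.

How it is judged:
By the outcome, as a careful person would: the job done as asked, in the order asked, and still so for the second after the job is handed in, with the robot touching nothing.
It also fails if it takes over 61 s, if anything falls off the work surface, if the arm or the gripper's body presses on something with over 40 N, if the wrist force passes 120 N, or if a joint passes its speed limit or range.

## Working session

There is one attempt and no reset: what is moved stays moved. The work goes in short steps, Python scripts to look and compute and a tool call to move; the robot and the scene stay as the last step left them, time stands still between calls to the robot, and variables do not carry over. Pictures are saved under pics/ and viewed, at most 10 in all, crops included, and the job is handed in when it is done.

Besides the shell and the picture viewer there is one more tool, called after ">>>" as name([rows], argument=value, ...), one row to a line, values as JSON. apply_moves: Moves the arm, as the interface text tells. Its arguments: {"type":"object","properties":{"deltas":{"type":"array"},"newtons":{"type":"number"}},"required":["deltas"]}

```bash
mkdir -p pics; cat > h.py <<'E'
import numpy as np, cv2
from workcell import status, read_camera, camera_model, order, nets
from scipy.spatial.transform import Rotation as R
def toworld(cam,p):
    M=np.linalg.inv(camera_model(cam)['world_to_cam']); return (M@np.r_[p,1])[:3]
def mark(cam,q):
    r=nets.mark_of(cam,q)
    return [(np.round(toworld(cam,d['location']),4).tolist(),round(d['score'],2)) for d in r[:2]]
E
python3 - <<'E'
from h import *
for c in ['scene','top']:
    cv2.imwrite(f'pics/{c}0.png',read_camera(c))
    for q in ['lantern','ledge_end','channel','pane','pane_roof_end','pane_base_end','cleaning_board','tray_floor','spray_top','paint_tin','hammer','wrench']:
        print(c,q,mark(c,q))
    m=camera_model(c); print(m['fov_y'],np.round(np.linalg.inv(m['world_to_cam']),3).tolist())
s=status.read_state(); print(s)
E
```

```text
scene lantern [([0.4917, -0.2101, 0.0024], 0.79), ([0.4777, -0.1993, 0.1087], 0.62)]
scene ledge_end [([0.4806, -0.2005, 0.1073], 0.71), ([0.7488, -0.2727, 0.0039], 0.17)]
scene channel [([0.4159, -0.1615, 0.1004], 0.82)]
scene pane [([0.4994, -0.2104, 0.1098], 0.87)]
scene pane_roof_end [([0.4178, -0.1687, 0.1126], 0.68)]
scene pane_base_end [([0.579, -0.2556, 0.112], 0.67)]
scene cleaning_board [([0.4854, 0.2215, 0.0026], 0.8)]
scene tray_floor [([0.4831, 0.222, 0.0213], 0.93)]
scene spray_top [([0.597, 0.2431, 0.1499], 0.51)]
scene paint_tin [([0.7542, 0.0048, 0.0048], 0.86)]
scene hammer [([0.7486, -0.2732, 0.0009], 0.97)]
scene wrench [([0.7468, 0.2674, -0.0027], 0.9)]
43.59620854895289 [[0.281, 0.789, -0.546, 1.178], [0.96, -0.225, 0.168, -0.18], [0.01, -0.571, -0.821, 1.005], [0.0, 0.0, 0.0, 1.0]]
top lantern [([0.4964, -0.213, 0.0004], 0.88), ([0.5761, -0.259, 0.1067], 0.19)]
top ledge_end []
top channel [([0.4189, -0.1637, 0.0982], 0.65)]
top pane [([0.495, -0.2141, 0.1087], 0.7)]
top pane_roof_end [([0.4182, -0.1647, 0.1129], 0.65)]
top pane_base_end [([0.5764, -0.2558, 0.1
[... 500 characters left out ...]
ray([-1.22354016,  0.59120443,  0.04842097,  1.60847495, -0.0333    ,
        0.94271617, -0.03370328]), 'joint_vel': array([-0.00014434,  0.00057588,  0.000638  ,  0.00128162, -0.00057506,
       -0.00048591,  0.00010913]), 'joint_torque': array([ 2.51879574e-04, -5.48621607e+01,  1.54632971e+00, -1.98534858e+01,
        9.31956922e-03,  1.65837111e-03, -1.57009612e-05]), 'tcp_pos': array([0.3093159 , 0.65571897, 0.23130921]), 'eef_rot': array([ 2.18592229e-01,  9.75816293e-01, -1.45861129e-06,  1.87660726e-05]), 'wrist_force': array([-0.32356909,  0.69792321, -0.21334301]), 'ft_torque': array([-0.01635908, -0.00121428, -0.02827965]), 'gripper_force': 0.0, 'finger_gap': 0.08531868984232466}
```

View pics/scene0.png

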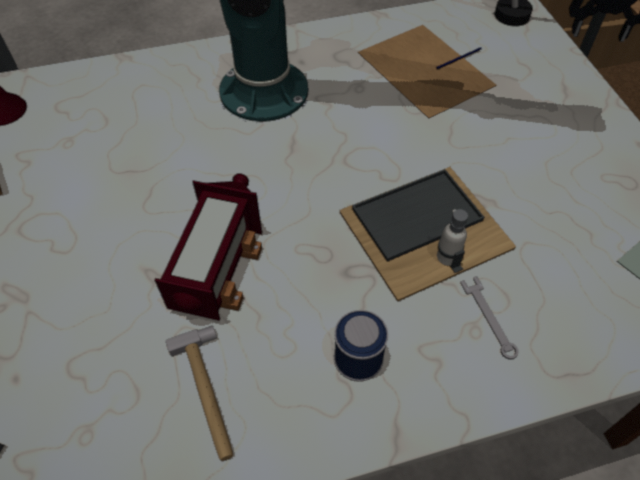

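View pics/top0.png

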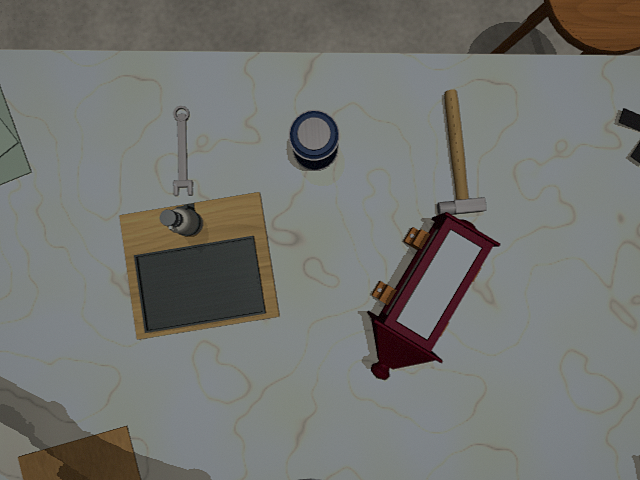

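```bash
python3 - <<'E'
from h import *
for c,p in [('top','pane'),('scene','pane')]:
    o=nets.outline_of(c,p)[0]['pixels'].astype(np.uint8)
    cs,_=cv2.findContours(o,cv2.RETR_EXTERNAL,cv2.CHAIN_APPROX_NONE); k=max(cs,key=cv2.contourArea)
    hull=cv2.approxPolyDP(cv2.convexHull(k),4,True)[:,0]
    m=camera_model(c); M=np.linalg.inv(m['world_to_cam']); f=240/np.tan(np.radians(m['fov_y']/2))
    def ray(u,v,z):
        d=M[:3,:3]@[(u-m['cx'])/f,(v-m['cy'])/f,1]; return M[:3,3]+d*(z-M[2,3])/d[2]
    P=np.array([ray(u,v,.114) for u,v in k[:,0]])[:,:2].astype(np.float32)
    print(c,hull.tolist(),cv2.minAreaRect(P*1000), cv2.contourArea(k))
# R of tool
s=status.read_state(); print(np.round(R.from_quat(s['eef_rot']).as_matrix(),3).tolist())
m=camera_model('wrist'); print(m['fov_y'],np.round(np.linalg.inv(m['world_to_cam']),3).tolist())
E
```

```text
top [[452, 231], [481, 248], [424, 337], [398, 317]] ((496.7243347167969, -210.876953125), (62.965084075927734, 180.15859985351562), 59.549400329589844) 3787.0
scene [[234, 203], [204, 280], [174, 275], [207, 198]] ((495.7891540527344, -210.20745849609375), (61.28794479370117, 180.94578552246094), 59.96539306640625) 2526.5
[[-0.904, 0.427, 0.0], [0.427, 0.904, -0.0], [-0.0, -0.0, -1.0]]
64.01764918637635 [[0.427, 0.855, 0.293, 0.233], [0.904, -0.404, -0.14, 0.691], [-0.001, 0.325, -0.946, 0.374], [0.0, 0.0, 0.0, 1.0]]
```

Both pictures agree with the networks. In the scene view the lantern is at about (210,250), with its roof end (200,195) nearest the robot, and the tray is at (420,215). The bottle stands at (453,235). The pane centre is about (0.496, -0.2107) and lantern x points along (-0.864, 0.503). I'm moving there with the fingers shut.

>>> apply_moves([
  {"x":35,"y":-50,"z":5,"az":-0.086,"grip":-1},
  {"x":70,"y":-102,"z":10,"az":-0.086,"grip":-1},
  {"x":105,"y":-153,"z":10,"az":-0.086,"grip":-1},
  {"x":140,"y":-205,"z":10,"az":-0.086,"grip":-1},
  {"x":171,"y":-250,"z":10,"az":-0.086,"grip":-1},
])

```text
$.deltas[0]: bad value
```

>>> apply_moves([
  {"x":5,"y":-60,"grip":-1},
  {"x":10,"y":-120,"grip":-1},
  {"x":10,"y":-180,"grip":-1},
  {"x":10,"y":-240,"grip":-1},
  {"x":10,"y":-300,"grip":-1},
])

```text
$.deltas[0]: bad value
```

>>> apply_moves([
  {"x":35,"y":-50,"z":5,"ax":0,"ay":0,"az":-0.086,"grip":-1},
  {"x":70,"y":-102,"z":10,"ax":0,"ay":0,"az":-0.086,"grip":-1},
  {"x":105,"y":-153,"z":10,"ax":0,"ay":0,"az":-0.086,"grip":-1},
  {"x":140,"y":-205,"z":10,"ax":0,"ay":0,"az":-0.086,"grip":-1},
  {"x":171,"y":-250,"z":10,"ax":0,"ay":0,"az":-0.086,"grip":-1},
])

```text
t: 2.02
tcp_pos: [0.4818, 0.4033, 0.2416]
eef_rot: [0.261, 0.965, 0.0, 0.0]
wrist_force: [1.5, 0.3, -0.2]
finger_gap: 0.0
gripper_force: 0.0
```

>>> apply_moves([
  {"x":5,"y":-60,"z":0,"ax":0,"ay":0,"az":0,"grip":-1},
  {"x":10,"y":-120,"z":0,"ax":0,"ay":0,"az":0,"grip":-1},
  {"x":10,"y":-180,"z":0,"ax":0,"ay":0,"az":0,"grip":-1},
  {"x":10,"y":-240,"z":0,"ax":0,"ay":0,"az":0,"grip":-1},
  {"x":10,"y":-300,"z":0,"ax":0,"ay":0,"az":0,"grip":-1},
])

```text
t: 2.65
tcp_pos: [0.4905, 0.1039, 0.2417]
eef_rot: [0.26, 0.966, 0.0, 0.001]
wrist_force: [0.1, -0.0, -0.4]
finger_gap: -0.0001
gripper_force: 0.0
```

>>> apply_moves([
  {"x":-10,"y":-60,"z":0,"ax":0,"ay":0,"az":0,"grip":-1},
  {"x":-20,"y":-120,"z":0,"ax":0,"ay":0,"az":0,"grip":-1},
  {"x":-30,"y":-180,"z":0,"ax":0,"ay":0,"az":0,"grip":-1},
  {"x":-40,"y":-240,"z":0,"ax":0,"ay":0,"az":0,"grip":-1},
  {"x":-47,"y":-287,"z":-20,"ax":0,"ay":0,"az":0,"grip":-1},
])

```text
t: 3.28
tcp_pos: [0.4442, -0.1844, 0.2227]
eef_rot: [0.261, 0.965, -0.0, 0.003]
wrist_force: [0.4, -0.4, -1.0]
finger_gap: -0.0001
gripper_force: 0.0
```

```bash
python3 - <<'E'
from h import *
s=status.read_state(); print(s['t'],s['tcp_pos'],s['joint_pos'].round(2),s['wrist_force'],s['eef_rot'])
cv2.imwrite('pics/w1.png',read_camera('wrist'))
for q in ['pane','pane_roof_end','pane_base_end','channel','ledge_end','lantern']: print(q,mark('wrist',q))
E
```

```text
3.275 [ 0.44415803 -0.18438358  0.22272568] [ 0.11  0.3   0.24  2.17 -0.11  0.68  1.47] [ 0.41345832 -0.41894833 -0.99925493] [ 2.61210770e-01  9.65278246e-01 -1.61133848e-04  2.61079040e-03]
pane [([0.4922, -0.2151, 0.1024], 0.92)]
pane_roof_end [([0.4149, -0.1699, 0.1101], 0.56)]
pane_base_end [([0.5748, -0.2558, 0.1085], 0.96)]
channel [([0.4168, -0.1642, 0.1002], 0.79)]
ledge_end [([0.5733, -0.2586, 0.114], 0.53)]
lantern []
```

View pics/w1.png

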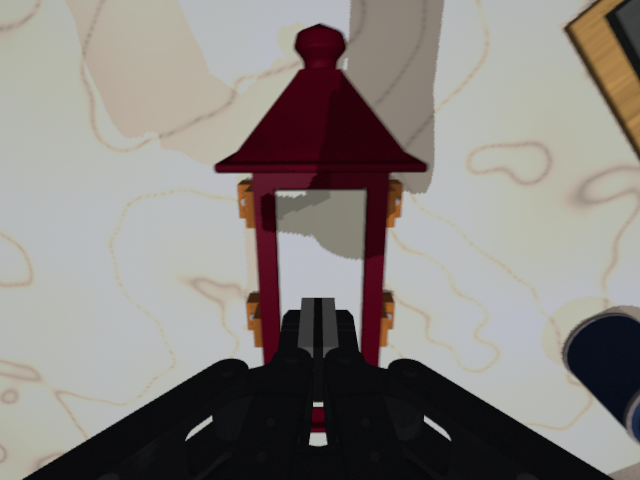

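The wrist view shows the pane opening straight ahead. Its roof edge runs from (276,190) to (366,190), and the fingers are centred at column 318. I'll refine the position from the roof-edge pixels and descend.

```bash
python3 - <<'E'
from h import *
m=camera_model('wrist'); M=np.linalg.inv(m['world_to_cam']); f=240/np.tan(np.radians(m['fov_y']/2))
def ray(u,v,z):
    d=M[:3,:3]@[(u-m['cx'])/f,(v-m['cy'])/f,1]; return M[:3,3]+d*(z-M[2,3])/d[2]
ex=np.array([-.864,.503]);ey=np.array([-.503,-.864]);c=np.array([.496,-.2107])
for u,v in [(276,190),(366,190),(279,290),(364,290),(217,170),(426,170)]:
    p=ray(u,v,.114)[:2]; print((u,v),p.round(4),((p-c)@ex).round(4),((p-c)@ey).round(4))
p=status.read_state()['tcp_pos'][:2]; print((p-c)@ex,(p-c)@ey)
E
```

```text
(276, 190) [ 0.403  -0.1884] 0.0916 0.0275
(366, 190) [ 0.4328 -0.1368] 0.0917 -0.032
(279, 290) [ 0.4663 -0.2254] 0.0182 0.0277
(364, 290) [ 0.4971 -0.1722] 0.0184 -0.0338
(217, 170) [ 0.3726 -0.2145] 0.1046 0.0654
(426, 170) [ 0.4407 -0.0969] 0.105 -0.0705
0.06041456251922467 -0.0006037181526654682
```

>>> apply_moves([
  {"x":0,"y":2,"z":-25,"ax":0,"ay":0,"az":0,"grip":-1},
  {"x":0,"y":4,"z":-55,"ax":0,"ay":0,"az":0,"grip":-1},
  {"x":0,"y":4,"z":-80,"ax":0,"ay":0,"az":0,"grip":-1},
  {"x":0,"y":4,"z":-95,"ax":0,"ay":0,"az":0,"grip":-1},
  {"x":0,"y":4,"z":-98,"ax":0,"ay":0,"az":0,"grip":-1},
])

```text
t: 4.25
tcp_pos: [0.4435, -0.1763, 0.1228]
eef_rot: [0.26, 0.966, 0.0, -0.0]
wrist_force: [-0.3, -0.2, -0.1]
finger_gap: -0.0
gripper_force: 0.0
```

>>> apply_moves([
  {"x":0,"y":0,"z":-5,"ax":0,"ay":0,"az":0,"grip":-1},
  {"x":0,"y":0,"z":-9,"ax":0,"ay":0,"az":0,"grip":-1},
  {"x":0,"y":0,"z":-11,"ax":0,"ay":0,"az":0,"grip":-1},
  {"x":0,"y":0,"z":-13,"ax":0,"ay":0,"az":0,"grip":-1},
  {"x":0,"y":0,"z":-15,"ax":0,"ay":0,"az":0,"grip":-1},
])

```text
t: 4.88
tcp_pos: [0.4434, -0.1773, 0.1084]
eef_rot: [0.26, 0.966, 0.0, 0.0]
wrist_force: [-1.2, 0.4, 0.7]
finger_gap: -0.0003
gripper_force: 0.3
```

>>> apply_moves([
  {"x":0,"y":0,"z":-1,"ax":0,"ay":0,"az":0,"grip":-1},
  {"x":0,"y":0,"z":-2,"ax":0,"ay":0,"az":0,"grip":-1},
  {"x":0,"y":0,"z":-2,"ax":0,"ay":0,"az":0,"grip":-1},
])

```text
t: 5.25
tcp_pos: [0.4433, -0.1774, 0.1063]
eef_rot: [0.26, 0.966, -0.0, -0.0]
wrist_force: [-0.2, -0.4, 0.3]
finger_gap: -0.0
gripper_force: 0.3
```

>>> apply_moves([
  {"x":0,"y":0,"z":-1,"ax":0,"ay":0,"az":0,"grip":-1},
  {"x":0,"y":0,"z":-2,"ax":0,"ay":0,"az":0,"grip":-1},
  {"x":0,"y":0,"z":-2,"ax":0,"ay":0,"az":0,"grip":-1},
])

```text
t: 5.62
tcp_pos: [0.4432, -0.1773, 0.1042]
eef_rot: [0.26, 0.966, 0.0, -0.0]
wrist_force: [-0.4, 0.8, -0.0]
finger_gap: -0.0001
gripper_force: 0.3
```

>>> apply_moves([
  {"x":0,"y":0,"z":-1,"ax":0,"ay":0,"az":0,"grip":-1},
  {"x":0,"y":0,"z":-1,"ax":0,"ay":0,"az":0,"grip":-1},
])

```text
t: 5.88
tcp_pos: [0.4432, -0.1773, 0.1032]
eef_rot: [0.26, 0.966, 0.0, -0.0]
wrist_force: [-1.1, -0.0, 0.4]
finger_gap: -0.0001
gripper_force: 0.3
```

>>> apply_moves([
  {"x":0,"y":0,"z":-1,"ax":0,"ay":0,"az":0,"grip":-1},
  {"x":0,"y":0,"z":-1,"ax":0,"ay":0,"az":0,"grip":-1},
])

```text
t: 6.12
tcp_pos: [0.4433, -0.1773, 0.1023]
eef_rot: [0.26, 0.966, 0.0, -0.0]
wrist_force: [0.2, -0.5, 1.0]
finger_gap: -0.0001
gripper_force: 0.4
```

>>> apply_moves([
  {"x":0,"y":0,"z":-1,"ax":0,"ay":0,"az":0,"grip":-1},
  {"x":0,"y":0,"z":-1,"ax":0,"ay":0,"az":0,"grip":-1},
])

```text
t: 6.38
tcp_pos: [0.4434, -0.1773, 0.1018]
eef_rot: [0.26, 0.965, 0.0, 0.0]
wrist_force: [-0.2, 1.3, 6.5]
finger_gap: -0.0003
gripper_force: 3.7
```

```bash
python3 - <<'E'
from h import *
im=read_camera('scene'); cv2.imwrite('pics/s2.png',cv2.resize(im[130:350,100:340],None,fx=2.5,fy=2.5))
print(status.read_state()['wrist_force'],mark('scene','pane_base_end'),mark('scene','pane'))
E
```

```text
[-1.94393464  0.95891071  7.15145315] [([0.5735, -0.2521, 0.1452], 0.91)] [([0.496, -0.212, 0.1135], 0.57)]
```

View pics/s2.png

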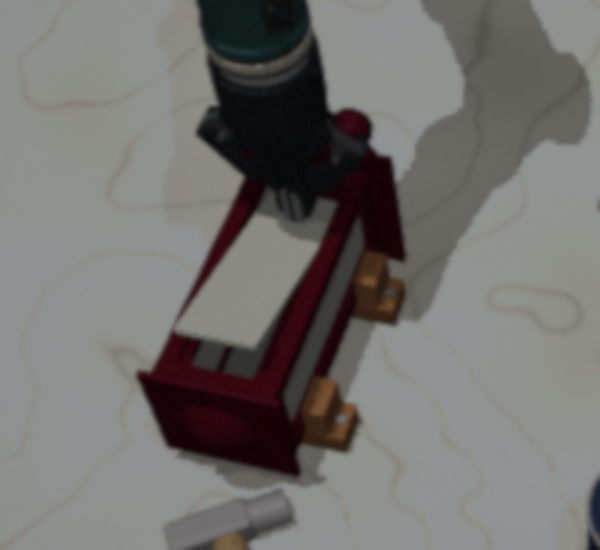

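The crop shows the roof end pressed down under the fingers at (295,205) and the base end up at (215,340). Next I slide it in under the lip.

>>> apply_moves([
  {"x":-1,"y":0.6,"z":0,"ax":0,"ay":0,"az":0,"grip":-1},
  {"x":-2.6,"y":1.5,"z":-0.3,"ax":0,"ay":0,"az":0,"grip":-1},
  {"x":-4.3,"y":2.5,"z":-0.6,"ax":0,"ay":0,"az":0,"grip":-1},
  {"x":-6,"y":3.5,"z":-0.8,"ax":0,"ay":0,"az":0,"grip":-1},
])

```text
t: 7.02
tcp_pos: [0.4388, -0.1745, 0.1012]
eef_rot: [0.26, 0.965, -0.0, 0.002]
wrist_force: [-0.2, -0.8, 5.2]
finger_gap: 0.0002
gripper_force: 2.6
```

```bash
python3 - <<'E'
from h import *
read_camera('scene')
print(status.read_state()['wrist_force'],mark('scene','pane_base_end'),mark('scene','pane'))
E
```

```text
[0.60892167 0.06842862 6.22358967] [] [([0.4919, -0.2041, 0.1127], 0.72)]
```

>>> apply_moves([
  {"x":-1.5,"y":0.9,"z":-0.2,"ax":0,"ay":0,"az":0,"grip":-1},
  {"x":-3,"y":1.8,"z":-0.5,"ax":0,"ay":0,"az":0,"grip":-1},
  {"x":-4.5,"y":2.7,"z":-0.8,"ax":0,"ay":0,"az":0,"grip":-1},
  {"x":-4.5,"y":2.7,"z":-0.8,"ax":0,"ay":0,"az":0,"grip":-1},
])

```text
t: 7.68
tcp_pos: [0.4345, -0.1718, 0.1006]
eef_rot: [0.26, 0.965, -0.0, 0.002]
wrist_force: [0.4, 1.1, 6.4]
finger_gap: -0.0001
gripper_force: 3.4
```

```bash
python3 - <<'E'
from h import *
im=read_camera('scene'); cv2.imwrite('pics/s3.png',cv2.resize(im[130:350,100:340],None,fx=2.5,fy=2.5))
print(status.read_state()['wrist_force'],mark('scene','pane_base_end'),mark('scene','pane'))
E
```

```text
[0.16282478 0.06062431 7.3544187 ] [([0.5644, -0.2505, 0.1396], 0.87)] [([0.4892, -0.204, 0.1084], 0.63)]
```

View pics/s3.png

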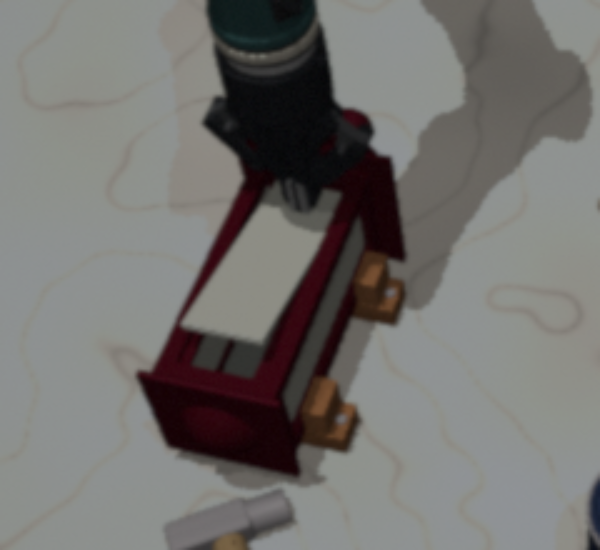

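>>> apply_moves([
  {"x":-1.1,"y":0.6,"z":-0.2,"ax":0,"ay":0,"az":0,"grip":-1},
  {"x":-2.2,"y":1.3,"z":-0.3,"ax":0,"ay":0,"az":0,"grip":-1},
  {"x":-2.2,"y":1.3,"z":-0.3,"ax":0,"ay":0,"az":0,"grip":-1},
])

```text
t: 8.2
tcp_pos: [0.4325, -0.1706, 0.1003]
eef_rot: [0.26, 0.965, -0.0, 0.002]
wrist_force: [0.6, -0.6, 7.9]
finger_gap: -0.0002
gripper_force: 3.5
```

>>> apply_moves([
  {"x":0,"y":0,"z":3,"ax":0,"ay":0,"az":0,"grip":-1},
  {"x":0,"y":0,"z":6,"ax":0,"ay":0,"az":0,"grip":-1},
  {"x":0,"y":0,"z":10,"ax":0,"ay":0,"az":0,"grip":-1},
  {"x":0,"y":0,"z":40,"ax":0,"ay":0,"az":0,"grip":-1},
  {"x":10,"y":-5,"z":90,"ax":0,"ay":0,"az":0,"grip":1},
])

```text
t: 8.82
tcp_pos: [0.4383, -0.1739, 0.189]
eef_rot: [0.26, 0.966, 0.0, -0.003]
wrist_force: [1.4, -0.1, -0.1]
finger_gap: 0.0172
gripper_force: 0.0
```

```bash
python3 - <<'E'
from h import *
ex=np.array([-.864,.503]);ey=np.array([-.503,-.864]);c=np.array([.496,-.2107])
im=read_camera('scene'); cv2.imwrite('pics/s4.png',cv2.resize(im[130:350,100:340],None,fx=2.5,fy=2.5))
read_camera('top')
s=status.read_state();print(s['wrist_force'],s['tcp_pos'])
for cam in ['scene','top']:
  for q in ['pane_base_end','pane','pane_roof_end']:
    for p,sc in mark(cam,q)[:1]: d=np.array(p[:2])-c; print(cam,q,p,sc,(d@ex).round(4),(d@ey).round(4))
E
```

```text
[ 1.00319369 -0.4706932  -0.01716532] [ 0.44488362 -0.17659402  0.19373023]
scene pane_base_end [0.5604, -0.248, 0.1349] 0.87 -0.0744 -0.0002
scene pane [0.4825, -0.2027, 0.1084] 0.6 0.0157 -0.0001
scene pane_roof_end [0.4077, -0.1571, 0.0939] 0.64 0.1033 -0.0019
top pane_base_end [0.5606, -0.2481, 0.1264] 0.74 -0.0746 -0.0002
top pane [0.481, -0.206, 0.1107] 0.64 0.0153 0.0035
top pane_roof_end [0.4051, -0.1589, 0.0938] 0.67 0.1046 0.001
```

View pics/s4.png

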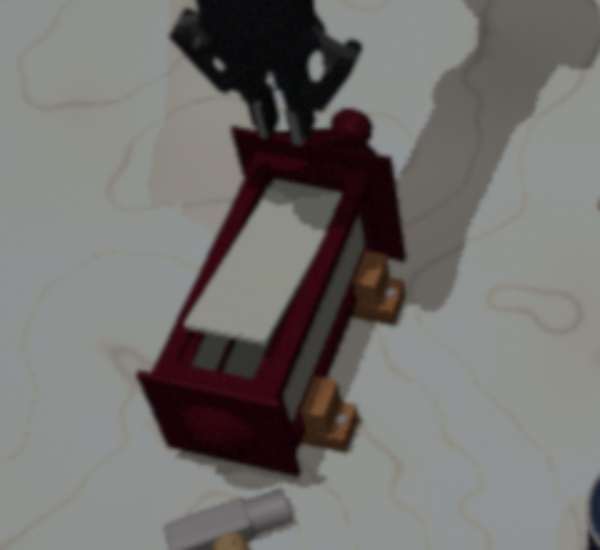

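The pane is propped, with its base end at lantern x = -74 mm and z about 130 mm (crop (225,335)). I'm moving over it with the gripper open.

>>> apply_moves([
  {"x":25,"y":-15,"z":0,"ax":0,"ay":0,"az":0,"grip":1},
  {"x":60,"y":-38,"z":0,"ax":0,"ay":0,"az":0,"grip":1},
  {"x":90,"y":-55,"z":-5,"ax":0,"ay":0,"az":0,"grip":1},
  {"x":97,"y":-60,"z":-20,"ax":0,"ay":0,"az":0,"grip":1},
  {"x":97,"y":-60,"z":-30,"ax":0,"ay":0,"az":0,"grip":1},
])

```text
t: 9.85
tcp_pos: [0.5359, -0.2342, 0.1571]
eef_rot: [0.26, 0.965, 0.0, -0.002]
wrist_force: [0.2, -0.4, -0.4]
finger_gap: 0.0854
gripper_force: 0.0
```

```bash
python3 - <<'E'
from h import *
ex=np.array([-.864,.503]);ey=np.array([-.503,-.864]);c=np.array([.496,-.2107])
cv2.imwrite('pics/w5.png',read_camera('wrist'))
s=status.read_state();print(s['tcp_pos'],s['finger_gap'],(s['tcp_pos'][:2]-c)@ex,(s['tcp_pos'][:2]-c)@ey)
for q in ['pane_base_end','pane','pane_roof_end']:
    for p,sc in mark('wrist',q)[:1]: d=np.array(p[:2])-c; print(q,p,sc,(d@ex).round(4),(d@ey).round(4))
E
```

```text
[ 0.53451317 -0.23340362  0.15611031] 0.08542351579123568 -0.04469529914640386 0.00024380038756339437
pane_base_end [0.5573, -0.2478, 0.1322] 0.82 -0.0716 0.0012
pane [0.4806, -0.2018, 0.1084] 0.98 0.0178 0.0001
```

View pics/w5.png

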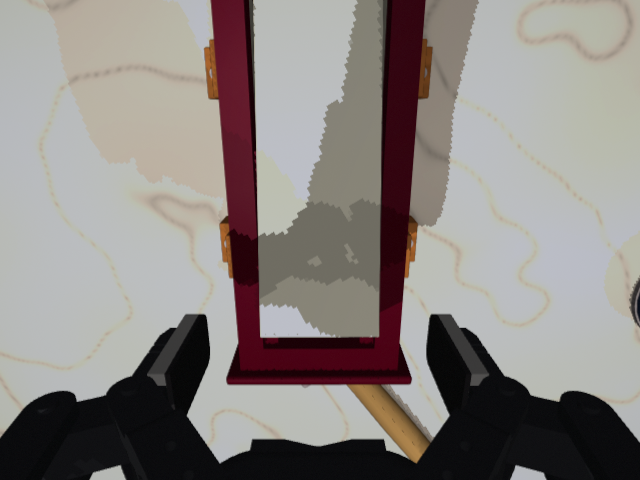

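The pane sits between the fingers: pane columns 260–381, pads at about 207 and 430, both centred near 320. I'm lowering and closing.

>>> apply_moves([
  {"x":3,"y":-2,"z":-12,"ax":0,"ay":0,"az":0,"grip":1},
  {"x":7,"y":-4,"z":-26,"ax":0,"ay":0,"az":0,"grip":1},
  {"x":7,"y":-4,"z":-36,"ax":0,"ay":0,"az":0,"grip":0.8},
  {"x":7,"y":-4,"z":-42,"ax":0,"ay":0,"az":0,"grip":0.65},
  {"x":7,"y":-4,"z":-42,"ax":0,"ay":0,"az":0,"grip":0.6},
], newtons=60)

```text
t: 10.68
tcp_pos: [0.5441, -0.2386, 0.1167]
eef_rot: [0.26, 0.966, 0.0, -0.001]
wrist_force: [0.1, 0.8, -0.7]
finger_gap: 0.0683
gripper_force: 0.0
```

```bash
python3 - <<'E'
from h import *
cv2.imwrite('pics/w6.png',read_camera('wrist'))
s=status.read_state();print(s['tcp_pos'],s['finger_gap'],s['wrist_force'])
E
```

```text
[ 0.54447541 -0.23882206  0.1171861 ] 0.06825372454983335 [-0.43003079  0.15531863 -0.39637501]
```

View pics/w6.png

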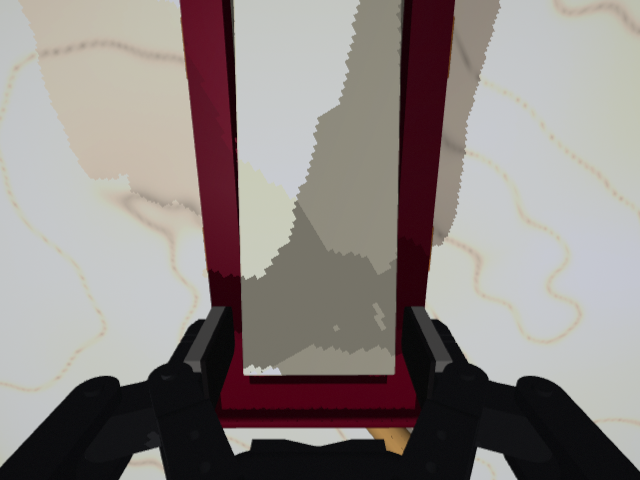

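The fingers straddle the pane's base end with even gaps: pane columns 243–395, pads at 225 and 412. I go a little lower, then close.

>>> apply_moves([
  {"x":0,"y":0,"z":-3,"ax":0,"ay":0,"az":0,"grip":0.6},
  {"x":0,"y":0,"z":-3.5,"ax":0,"ay":0,"az":0,"grip":0.5},
  {"x":0,"y":0,"z":-3.5,"ax":0,"ay":0,"az":0,"grip":0.3},
  {"x":0,"y":0,"z":-3.5,"ax":0,"ay":0,"az":0,"grip":0.1},
  {"x":0,"y":0,"z":-3.5,"ax":0,"ay":0,"az":0,"grip":0},
], newtons=60)

```text
t: 11.35
tcp_pos: [0.5449, -0.2389, 0.1141]
eef_rot: [0.26, 0.966, -0.0, 0.0]
wrist_force: [0.5, -0.6, 1.8]
finger_gap: 0.0579
gripper_force: 63.7
```

>>> apply_moves([
  {"x":3,"y":-1.8,"z":0.8,"ax":0,"ay":0,"az":0,"grip":0},
  {"x":6.9,"y":-4,"z":1.6,"ax":0,"ay":0,"az":0,"grip":-0.2},
  {"x":10.4,"y":-6,"z":2.5,"ax":0,"ay":0,"az":0,"grip":-0.2},
  {"x":13.8,"y":-8,"z":3.3,"ax":0,"ay":0,"az":0,"grip":-0.2},
  {"x":16,"y":-9.2,"z":4,"ax":0,"ay":0,"az":0,"grip":-0.2},
], newtons=60)

```text
t: 11.98
tcp_pos: [0.5609, -0.2482, 0.1179]
eef_rot: [0.26, 0.966, -0.0, 0.0]
wrist_force: [-1.2, 1.5, 0.7]
finger_gap: 0.0582
gripper_force: 63.8
```

```bash
python3 - <<'E'
from h import *
ex=np.array([-.864,.503]);ey=np.array([-.503,-.864]);c=np.array([.496,-.2107])
im=read_camera('scene'); cv2.imwrite('pics/s7.png',cv2.resize(im[130:350,100:340],None,fx=2.5,fy=2.5))
s=status.read_state();print(s['tcp_pos'],s['finger_gap'],s['gripper_force'],s['wrist_force'])
for q in ['pane_base_end','pane','pane_roof_end']:
    for p,sc in mark('scene',q)[:1]: d=np.array(p[:2])-c; print(q,p,sc,(d@ex).round(4),(d@ey).round(4))
E
```

```text
[ 0.56130426 -0.24838262  0.11804238] 0.05763426811039012 63.79827260971069 [-0.20186947  0.31274177  0.40267371]
pane_base_end [0.4174, -0.1615, 0.0996] 0.57 0.0927 -0.003
pane [0.5003, -0.2129, 0.1127] 0.63 -0.0048 -0.0003
pane_roof_end [0.4252, -0.1667, 0.0962] 0.96 0.0833 -0.0024
```

View pics/s7.png

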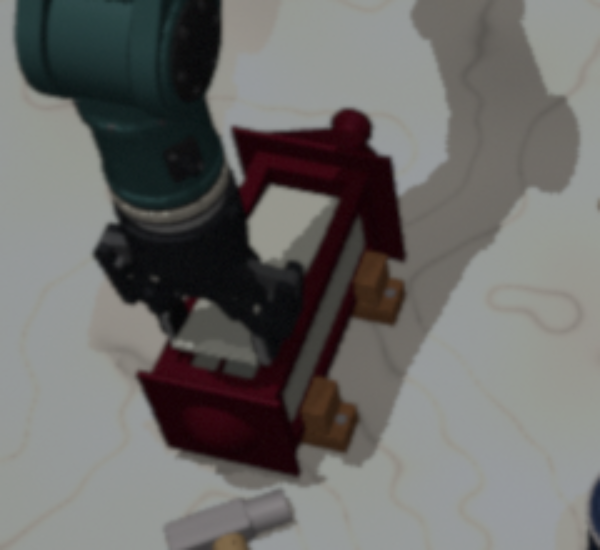

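The pane is in the grip and drawn back: its roof edge at (290,190) in the crop is out from under the lip, at about x = 84 mm. I'm lifting now.

>>> apply_moves([
  {"x":0,"y":0,"z":3,"ax":0,"ay":0,"az":0,"grip":-0.2},
  {"x":0.5,"y":-0.3,"z":7,"ax":0,"ay":0,"az":0,"grip":-0.2},
  {"x":1,"y":-0.6,"z":12,"ax":0,"ay":0,"az":0,"grip":-0.2},
  {"x":1,"y":-0.6,"z":18,"ax":0,"ay":0,"az":0,"grip":-0.2},
  {"x":1,"y":-0.6,"z":25,"ax":0,"ay":0,"az":0,"grip":-0.2},
])

```text
t: 12.8
tcp_pos: [0.5616, -0.2486, 0.1434]
eef_rot: [0.26, 0.966, 0.0, 0.0]
wrist_force: [-0.1, 0.5, -0.7]
finger_gap: 0.0581
gripper_force: 64.2
```

>>> apply_moves([
  {"x":0,"y":0,"z":10,"ax":0,"ay":0,"az":0,"grip":-0.2},
  {"x":0,"y":0,"z":25,"ax":0,"ay":0,"az":0,"grip":-0.2},
  {"x":0,"y":0,"z":45,"ax":0,"ay":0,"az":0,"grip":-0.2},
  {"x":0,"y":0,"z":65,"ax":0,"ay":0,"az":0,"grip":-0.2},
  {"x":0,"y":0,"z":80,"ax":0,"ay":0,"az":0,"grip":-0.2},
])

```text
t: 13.42
tcp_pos: [0.562, -0.2489, 0.2247]
eef_rot: [0.26, 0.965, -0.0, 0.001]
wrist_force: [0.2, 0.1, -1.6]
finger_gap: 0.0578
gripper_force: 64.3
```

```bash
python3 - <<'E'
from h import *
read_camera('scene');im=read_camera('top')
s=status.read_state();print(s['t'],s['tcp_pos'],s['finger_gap'],s['gripper_force'],s['wrist_force'],s['ft_torque'],s['joint_pos'].round(2))
for cam in ['scene','top']:
  for q in ['pane_base_end','pane','pane_roof_end']: print(cam,q,mark(cam,q)[:1])
# board yaw from tray outline
o=nets.outline_of('top','tray_floor'); print(len(o))
o=o[0]['pixels'].astype(np.uint8); k=max(cv2.findContours(o,0,1)[0],key=cv2.contourArea); print(cv2.minAreaRect(k),cv2.contourArea(k))
E
```

```text
13.525 [ 0.56287613 -0.24924234  0.22524728] 0.05776733937290078 64.30026054382324 [-0.01894825  0.469359   -1.77162163] [-0.0064297  -0.11090363 -0.06605347] [ 0.17  0.47  0.24  1.88 -0.15  0.81  1.53]
scene pane_base_end [([0.5792, -0.2529, 0.2412], 0.92)]
scene pane [([0.4999, -0.2128, 0.2183], 0.7)]
scene pane_roof_end [([0.4265, -0.1696, 0.1987], 0.8)]
top pane_base_end [([0.5816, -0.2582, 0.2381], 0.92)]
top pane [([0.4987, -0.2172, 0.222], 0.57)]
top pane_roof_end [([0.4246, -0.1697, 0.2021], 0.59)]
1
((198.4142303466797, 265.054443359375), (129.2041015625, 147.0520477294922), 80.78897094726562) 18176.5
```

The pane is firmly held, tilted about 12°. I'm carrying it over to the tray while turning it.

>>> apply_moves([
  {"x":-4,"y":20,"z":3,"ax":0,"ay":0,"az":-0.05,"grip":-0.2},
  {"x":-12,"y":60,"z":8,"ax":0,"ay":0,"az":-0.14,"grip":-0.2},
  {"x":-20,"y":105,"z":10,"ax":0,"ay":0,"az":-0.24,"grip":-0.2},
  {"x":-28,"y":155,"z":10,"ax":0,"ay":0,"az":-0.34,"grip":-0.2},
  {"x":-35,"y":205,"z":10,"ax":0,"ay":0,"az":-0.44,"grip":-0.2},
])

```text
t: 14.5
tcp_pos: [0.5261, -0.0422, 0.2326]
eef_rot: [0.466, 0.885, -0.0, -0.0]
wrist_force: [1.1, 0.5, -0.9]
finger_gap: 0.0581
gripper_force: 64.4
```

>>> apply_moves([
  {"x":-8,"y":50,"z":0,"ax":0,"ay":0,"az":-0.11,"grip":-0.2},
  {"x":-16,"y":100,"z":0,"ax":0,"ay":0,"az":-0.22,"grip":-0.2},
  {"x":-25,"y":145,"z":0,"ax":0,"ay":0,"az":-0.33,"grip":-0.2},
  {"x":-31,"y":180,"z":0,"ax":0,"ay":0,"az":-0.41,"grip":-0.2},
  {"x":-35,"y":196,"z":0,"ax":0,"ay":0,"az":-0.445,"grip":-0.2},
])

```text
t: 15.12
tcp_pos: [0.4907, 0.1553, 0.2324]
eef_rot: [0.648, 0.762, -0.0, -0.0]
wrist_force: [0.4, -0.5, -2.0]
finger_gap: 0.0579
gripper_force: 64.4
```

>>> apply_moves([
  {"x":0,"y":0,"z":-20,"ax":0.04,"ay":0.006,"az":0,"grip":-0.2},
  {"x":0,"y":0,"z":-50,"ax":0.09,"ay":0.014,"az":0,"grip":-0.2},
  {"x":0,"y":0,"z":-80,"ax":0.13,"ay":0.021,"az":0,"grip":-0.2},
  {"x":0,"y":0,"z":-110,"ax":0.16,"ay":0.026,"az":0,"grip":-0.2},
  {"x":0,"y":0,"z":-125,"ax":0.16,"ay":0.026,"az":0,"grip":-0.2},
])

```text
t: 15.75
tcp_pos: [0.4909, 0.1512, 0.1062]
eef_rot: [0.647, 0.758, 0.051, -0.062]
wrist_force: [0.1, -1.0, -1.7]
finger_gap: 0.0578
gripper_force: 64.4
```

```bash
python3 - <<'E'
from h import *
for cam in ['scene','top']:
  im=read_camera(cam)
  if cam=='scene': cv2.imwrite('pics/s8.png',cv2.resize(im[100:320,300:540],None,fx=2.5,fy=2.5))
  for q in ['pane_base_end','pane','pane_roof_end','tray_floor']: print(cam,q,mark(cam,q)[:1])
s=status.read_state();print(s['t'],s['tcp_pos'],s['eef_rot'],s['wrist_force'])
E
```

```text
scene pane_base_end [([0.4958, 0.1334, 0.124], 0.64)]
scene pane [([0.48, 0.2221, 0.1116], 0.81)]
scene pane_roof_end [([0.4665, 0.311, 0.1096], 0.57)]
scene tray_floor [([0.4842, 0.222, 0.0218], 0.85)]
top pane_base_end []
top pane []
top pane_roof_end [([0.4659, 0.3142, 0.1112], 0.88)]
top tray_floor []
16.25 [0.49203426 0.15282119 0.10866473] [ 0.64629092  0.75877877  0.0529925  -0.06127492] [-0.50250873 -0.66633627 -0.30152961]
```

View pics/s8.png

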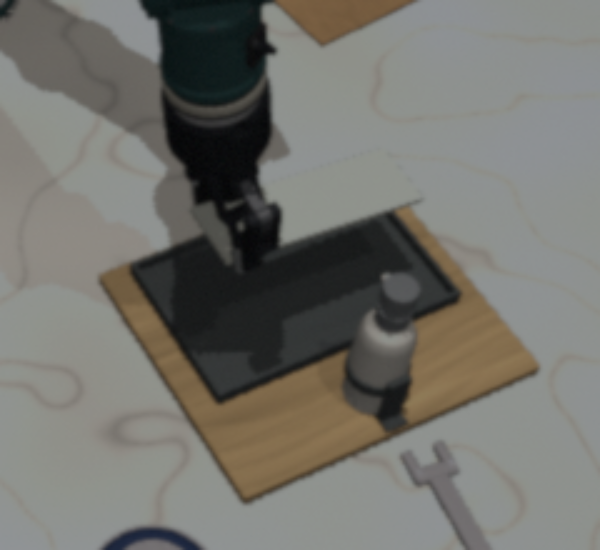

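The crop shows the pane over the tray, its roof edge at (400,190), lined up with the tray and clear of the bottle. Lowering.

>>> apply_moves([
  {"x":1,"y":0,"z":-20,"ax":0,"ay":0,"az":0,"grip":-0.2},
  {"x":2,"y":0,"z":-45,"ax":0,"ay":0,"az":0,"grip":-0.2},
  {"x":2,"y":0,"z":-65,"ax":0,"ay":0,"az":0,"grip":-0.2},
  {"x":2,"y":0,"z":-77,"ax":0,"ay":0,"az":0,"grip":-0.2},
  {"x":2,"y":0,"z":-80,"ax":0,"ay":0,"az":0,"grip":-0.2},
])

```text
t: 16.88
tcp_pos: [0.4936, 0.1524, 0.0276]
eef_rot: [0.647, 0.758, 0.052, -0.062]
wrist_force: [-0.9, -0.1, -0.7]
finger_gap: 0.0581
gripper_force: 64.5
```

>>> apply_moves([
  {"x":0,"y":0,"z":-1.5,"ax":0,"ay":0,"az":0,"grip":-0.2},
  {"x":0,"y":0,"z":-3,"ax":0,"ay":0,"az":0,"grip":-0.2},
  {"x":0,"y":0,"z":-4,"ax":0,"ay":0,"az":0,"grip":-0.2},
])

```text
t: 17.25
tcp_pos: [0.4939, 0.1525, 0.0243]
eef_rot: [0.647, 0.759, 0.053, -0.061]
wrist_force: [-0.3, -0.2, -1.5]
finger_gap: 0.058
gripper_force: 64.5
```

>>> apply_moves([
  {"x":0,"y":0,"z":-1.5,"ax":0,"ay":0,"az":0,"grip":-0.2},
  {"x":0,"y":0,"z":-3,"ax":0,"ay":0,"az":0,"grip":-0.2},
  {"x":0,"y":0,"z":-3,"ax":0,"ay":0,"az":0,"grip":-0.2},
])

```text
t: 17.62
tcp_pos: [0.4935, 0.1524, 0.0208]
eef_rot: [0.647, 0.759, 0.052, -0.062]
wrist_force: [0.0, -0.8, -1.3]
finger_gap: 0.0579
gripper_force: 64.5
```

>>> apply_moves([
  {"x":0,"y":0,"z":-1,"ax":0,"ay":0,"az":0,"grip":-0.2},
  {"x":0,"y":0,"z":-2,"ax":0,"ay":0,"az":0,"grip":-0.2},
  {"x":0,"y":0,"z":-2,"ax":0,"ay":0,"az":0,"grip":-0.2},
])

```text
t: 18.0
tcp_pos: [0.4936, 0.1524, 0.0188]
eef_rot: [0.647, 0.759, 0.052, -0.062]
wrist_force: [0.4, -0.1, -1.4]
finger_gap: 0.0579
gripper_force: 64.5
```

```bash
python3 - <<'E'
from h import *
im=read_camera('scene')
for q in ['pane_base_end','pane','pane_roof_end']: print(q,mark('scene',q)[:1])
s=status.read_state();print(s['t'],s['tcp_pos'],s['wrist_force'],s['ft_torque'])
E
```

```text
pane_base_end [([0.4986, 0.133, 0.0352], 0.83)]
pane [([0.4816, 0.2224, 0.0225], 0.73)]
pane_roof_end [([0.4659, 0.313, 0.0211], 0.79)]
18.2 [0.49365573 0.15241347 0.01893545] [-0.13758097 -0.49166521 -1.29959446] [-0.30533629 -0.05308568 -0.03240744]
```

>>> apply_moves([
  {"x":0,"y":0,"z":-1,"ax":0,"ay":0,"az":0,"grip":-0.2},
  {"x":0,"y":0,"z":-1.5,"ax":0,"ay":0,"az":0,"grip":-0.2},
])

```text
t: 18.45
tcp_pos: [0.4936, 0.1524, 0.0174]
eef_rot: [0.647, 0.759, 0.052, -0.062]
wrist_force: [-0.6, 0.1, -0.3]
finger_gap: 0.0578
gripper_force: 64.5
```

>>> apply_moves([
  {"x":0,"y":0,"z":-1,"ax":0,"ay":0,"az":0,"grip":-0.2},
  {"x":0,"y":0,"z":-1.5,"ax":0,"ay":0,"az":0,"grip":-0.2},
])

```text
t: 18.7
tcp_pos: [0.4936, 0.1524, 0.0159]
eef_rot: [0.647, 0.759, 0.052, -0.062]
wrist_force: [0.5, -0.4, -1.6]
finger_gap: 0.0578
gripper_force: 64.5
```

>>> apply_moves([
  {"x":0,"y":0,"z":-1,"ax":0,"ay":0,"az":0,"grip":-0.2},
  {"x":0,"y":0,"z":-1.5,"ax":0,"ay":0,"az":0,"grip":-0.2},
])

```text
t: 18.95
tcp_pos: [0.4937, 0.1524, 0.0144]
eef_rot: [0.647, 0.758, 0.052, -0.062]
wrist_force: [-0.1, 0.5, 0.3]
finger_gap: 0.0577
gripper_force: 64.4
```

```bash
python3 - <<'E'
from h import *
im=read_camera('scene')
for q in ['pane_base_end','pane','pane_roof_end']: print(q,mark('scene',q)[:1])
s=status.read_state();print(s['t'],s['tcp_pos'],s['wrist_force'],s['ft_torque'])
E
```

```text
pane_base_end [([0.5016, 0.1331, 0.0311], 0.71)]
pane [([0.4822, 0.2235, 0.0193], 0.85)]
pane_roof_end [([0.4683, 0.3123, 0.0215], 0.69)]
19.15 [0.49365298 0.15236028 0.01443274] [-0.29822078 -0.54212007 -1.07229668] [-0.25003111 -0.01899207 -0.02015054]
```

>>> apply_moves([
  {"x":0,"y":0,"z":-1,"ax":0,"ay":0,"az":0,"grip":-0.2},
  {"x":0,"y":0,"z":-1,"ax":0,"ay":0,"az":0,"grip":-0.2},
])

```text
t: 19.4
tcp_pos: [0.4937, 0.1524, 0.0134]
eef_rot: [0.647, 0.759, 0.052, -0.062]
wrist_force: [0.2, 0.1, -0.2]
finger_gap: 0.058
gripper_force: 64.4
```

```bash
python3 - <<'E'
from h import *
s=status.read_state();print(s['t'],s['tcp_pos'],s['wrist_force'],s['ft_torque'])
E
```

```text
19.4 [0.4936604  0.15237247 0.01337277] [ 0.17663117  0.12179744 -0.18143923] [-0.17604789 -0.00130636  0.01682585]
```

>>> apply_moves([
  {"x":0,"y":0,"z":-1,"ax":0,"ay":0,"az":0,"grip":-0.2},
  {"x":0,"y":0,"z":-1.5,"ax":0,"ay":0,"az":0,"grip":-0.2},
], newtons=20)

```text
t: 19.65
tcp_pos: [0.4937, 0.1525, 0.0126]
eef_rot: [0.647, 0.759, 0.053, -0.062]
wrist_force: [-1.1, -1.2, 11.0]
finger_gap: 0.0582
gripper_force: 70.5
```

```bash
python3 - <<'E'
from h import *
s=status.read_state();print(s['t'],s['tcp_pos'],s['wrist_force'],s['ft_torque'],s['gripper_force'])
read_camera('scene')
for q in ['pane_base_end','pane_roof_end']: print(q,mark('scene',q)[:1])
E
```

```text
19.65 [0.49372007 0.15248194 0.01259402] [-1.11844131 -1.23813628 10.98621688] [-0.12493071  0.34551294  0.10860321] 70.5347527563572
pane_base_end [([0.499, 0.1329, 0.0286], 0.64)]
pane_roof_end [([0.4686, 0.311, 0.0181], 0.87)]
```

>>> apply_moves([
  {"x":0,"y":0,"z":0.8,"ax":0,"ay":0,"az":0,"grip":0.3},
  {"x":0,"y":0,"z":0.8,"ax":0,"ay":0,"az":0,"grip":0.38},
  {"x":0,"y":0,"z":0.8,"ax":0,"ay":0,"az":0,"grip":0.45},
  {"x":0,"y":0,"z":0.8,"ax":0,"ay":0,"az":0,"grip":0.55},
  {"x":0,"y":0,"z":2,"ax":0,"ay":0,"az":0,"grip":0.6},
], newtons=20)

```text
t: 20.42
tcp_pos: [0.4935, 0.1524, 0.0138]
eef_rot: [0.647, 0.759, 0.052, -0.062]
wrist_force: [-0.9, -0.5, 0.6]
finger_gap: 0.0683
gripper_force: 0.0
```

```bash
python3 - <<'E'
from h import *
s=status.read_state();print(s['t'],s['tcp_pos'],s['wrist_force'],s['finger_gap'],s['gripper_force'])
read_camera('scene')
for q in ['pane_base_end','pane','pane_roof_end']: print(q,mark('scene',q)[:1])
E
```

```text
20.425 [0.493514   0.15238178 0.0137572 ] [-0.91033165 -0.50785357  0.57388038] 0.06834215409990874 0.0
pane_base_end [([0.4991, 0.1311, 0.0209], 0.64)]
pane [([0.4816, 0.2227, 0.0141], 0.67)]
pane_roof_end [([0.4691, 0.3125, 0.0197], 0.84)]
```

The pane lies flat in the tray. I retreat, shut the fingers and go to the bottle.

>>> apply_moves([
  {"x":0,"y":0,"z":10,"ax":0,"ay":0,"az":0,"grip":0.6},
  {"x":0,"y":0,"z":40,"ax":0,"ay":0,"az":0,"grip":0.6},
  {"x":0,"y":0,"z":90,"ax":0,"ay":0,"az":0,"grip":0},
  {"x":0,"y":0,"z":145,"ax":-0.08,"ay":-0.013,"az":0,"grip":-1},
  {"x":0,"y":0,"z":200,"ax":-0.16,"ay":-0.026,"az":0,"grip":-1},
])

```text
t: 21.25
tcp_pos: [0.4933, 0.1518, 0.2163]
eef_rot: [0.649, 0.76, -0.001, 0.001]
wrist_force: [0.7, 1.0, -0.1]
finger_gap: 0.0139
gripper_force: 0.0
```

```bash
python3 - <<'E'
from h import *
s=status.read_state();print(s['t'],s['tcp_pos'],s['eef_rot'])
for c in ['scene','top']:
  read_camera(c)
  for q in ['pane_base_end','pane','pane_roof_end','spray_top']: print(c,q,mark(c,q)[:1])
E
```

```text
21.25 [0.49325206 0.15183125 0.21626217] [ 6.49368896e-01  7.60472655e-01 -6.57667935e-04  9.72528072e-04]
scene pane_base_end [([0.495, 0.1316, 0.0224], 0.83)]
scene pane [([0.4798, 0.218, 0.0178], 0.85)]
scene pane_roof_end []
scene spray_top [([0.5973, 0.2445, 0.1519], 0.79)]
top pane_base_end [([0.4984, 0.1323, 0.0113], 0.93)]
top pane [([0.4822, 0.2195, 0.0177], 0.93)]
top pane_roof_end []
top spray_top [([0.6002, 0.2415, 0.1491], 0.7)]
```

>>> apply_moves([
  {"x":25,"y":22,"z":0,"ax":0,"ay":0,"az":0,"grip":-1},
  {"x":60,"y":52,"z":0,"ax":0,"ay":0,"az":0,"grip":-1},
  {"x":90,"y":78,"z":-10,"ax":0,"ay":0,"az":0,"grip":-1},
  {"x":105,"y":91,"z":-35,"ax":0,"ay":0,"az":0,"grip":-1},
  {"x":105,"y":91,"z":-58,"ax":0,"ay":0,"az":0,"grip":-1},
])

```text
t: 22.38
tcp_pos: [0.5999, 0.2442, 0.1539]
eef_rot: [0.649, 0.761, -0.0, -0.0]
wrist_force: [-0.8, -0.2, -0.7]
finger_gap: -0.0005
gripper_force: 0.0
```

>>> apply_moves([
  {"x":0,"y":0,"z":-3,"ax":0,"ay":0,"az":0,"grip":-1},
  {"x":0,"y":0,"z":-6,"ax":0,"ay":0,"az":0,"grip":-1},
  {"x":0,"y":0,"z":-9,"ax":0,"ay":0,"az":0,"grip":-1},
  {"x":0,"y":0,"z":-11,"ax":0,"ay":0,"az":0,"grip":-1},
])

```text
t: 22.88
tcp_pos: [0.5992, 0.243, 0.1461]
eef_rot: [0.649, 0.761, 0.001, 0.0]
wrist_force: [-0.7, -1.1, 4.9]
finger_gap: -0.0002
gripper_force: 2.3
```

>>> apply_moves([
  {"x":0,"y":0,"z":-2,"ax":0,"ay":0,"az":0,"grip":-1},
  {"x":0,"y":0,"z":-3.5,"ax":0,"ay":0,"az":0,"grip":-1},
  {"x":0,"y":0,"z":-3.5,"ax":0,"ay":0,"az":0,"grip":-1},
])

```text
t: 23.25
tcp_pos: [0.5992, 0.243, 0.1428]
eef_rot: [0.649, 0.761, 0.001, 0.0]
wrist_force: [-1.6, -1.2, 7.5]
finger_gap: 0.0002
gripper_force: 3.7
```

>>> apply_moves([
  {"x":0,"y":0,"z":-1,"ax":0,"ay":0,"az":0,"grip":-1},
  {"x":0,"y":0,"z":-1.5,"ax":0,"ay":0,"az":0,"grip":-1},
  {"x":0,"y":0,"z":-1.5,"ax":0,"ay":0,"az":0,"grip":-1},
])

```text
t: 23.62
tcp_pos: [0.5993, 0.243, 0.1421]
eef_rot: [0.649, 0.761, 0.001, 0.0]
wrist_force: [-2.2, -2.8, 11.4]
finger_gap: 0.0002
gripper_force: 5.7
```

>>> apply_moves([
  {"x":0,"y":0,"z":-1,"ax":0,"ay":0,"az":0,"grip":-1},
  {"x":0,"y":0,"z":-1,"ax":0,"ay":0,"az":0,"grip":-1},
])

```text
t: 23.88
tcp_pos: [0.5993, 0.243, 0.142]
eef_rot: [0.649, 0.761, 0.001, -0.0]
wrist_force: [-5.0, -2.3, 16.2]
finger_gap: -0.0001
gripper_force: 8.3
```

>>> apply_moves([
  {"x":0,"y":0,"z":4,"ax":0,"ay":0,"az":0,"grip":-1},
  {"x":0,"y":0,"z":12,"ax":0,"ay":0,"az":0,"grip":-1},
  {"x":0,"y":0,"z":40,"ax":0,"ay":0,"az":0,"grip":-1},
  {"x":0,"y":0,"z":80,"ax":0,"ay":0,"az":0,"grip":-1},
  {"x":0,"y":0,"z":90,"ax":0,"ay":0,"az":0,"grip":-1},
])

```text
t: 24.5
tcp_pos: [0.6001, 0.2442, 0.2315]
eef_rot: [0.649, 0.761, 0.002, 0.001]
wrist_force: [0.1, 0.2, -0.1]
finger_gap: -0.0002
gripper_force: 0.0
```

```bash
python3 - <<'E'
from h import *
for c in ['scene','top']:
  read_camera(c)
  for q in ['pane_base_end','pane','pane_roof_end','spray_top','tray_floor','paint_tin','hammer','wrench']: print(c,q,mark(c,q)[:1])
E
```

```text
scene pane_base_end [([0.4988, 0.1319, 0.0214], 0.94)]
scene pane [([0.483, 0.2235, 0.0147], 0.66)]
scene pane_roof_end [([0.4689, 0.3133, 0.0199], 0.8)]
scene spray_top [([0.596, 0.2438, 0.1514], 0.46)]
scene tray_floor [([0.4853, 0.2199, 0.022], 0.64)]
scene paint_tin [([0.7529, 0.0041, 0.0033], 0.79)]
scene hammer [([0.7464, -0.272, 0.0009], 0.63)]
scene wrench [([0.7463, 0.2695, -0.0033], 0.57)]
top pane_base_end [([0.4981, 0.1325, 0.0106], 0.93)]
top pane [([0.4794, 0.2195, 0.0198], 0.87)]
top pane_roof_end [([0.4683, 0.3142, 0.0218], 0.59)]
top spray_top [([0.5973, 0.2413, 0.1501], 0.51)]
top tray_floor [([0.4817, 0.2207, 0.0187], 0.33)]
top paint_tin [([0.7529, 0.0029, 0.0013], 0.8)]
top hammer [([0.7477, -0.2675, 0.0046], 0.73)]
top wrench [([0.7417, 0.2753, -0.0005], 0.79)]
```

```bash
python3 -c "
from workcell import order; print(order.hand_in())"
```

```text
the job is handed in; nothing more can be done
None
```

The job is handed in at about 25 s: the pane lies flat in the drip tray (its base end settled the last ~10 mm on release), the spray cap was pressed right down and sprang back, and the tin, hammer and wrench are where they were.

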